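Pull full vacuum on the jars and hold the dial

ROBOT

A 6-joint arm with a two-finger parallel gripper is mounted at the origin on the work surface. World frame = base frame: x ahead of the robot, y to its left, z up, the work surface at z = 0. Lengths are in m, angles in rad, forces in N, time in s.
With the tool pointing down it reaches from about 0.25 to 0.775 m from the base axis. Payload 4 kg.
Tool frame: the origin (TCP) lies on the centre line of the jaws, within the pads' length; the fingertips stand 11 mm ahead of it and the grasp point (between the pads) lies 8 mm behind it (finger_overhang is the distance from the TCP to the fingertips, in m); z points along the fingers, x is the direction in which the jaws open and shut, and the axes are right-handed (so a half turn about z gives the same grasp; the last joint's range is limited). The gripper opens to 94 mm and grips with 3 to 60 N. Pads are 16 mm wide; open, the fingers measure 119 mm over their backs; the gripper's body (75 mm by 177 mm) begins 78 mm behind the grasp point.
Start: joints at [1.107, 0.087, 1.371, -0, 1.684, -0.103], TCP at [0.194, 0.515, 0.182] pointing down, gripper open.
Joint ranges: [-3.1, 3.1], [-0.76, 2.03], [0.27, 2.55], [-1.08, 4.22], [0.17, 2.65], [-2.57, 2.57]. Speed limits (rad/s): [2.79, 2.79, 3.14, 3.14, 3.14, 3.14].

INTERFACE

Orientations are given as a rotation vector (axis times angle).
In Python, from station import observe, grab_frame, sign_off, recognise, outline_of, finger_overhang gives the robot as it stands.
- The arm moves only by the tool move_arm, never from a script. Its argument "moves" is a list of rows, each a list of 3 entries, a list of its own where there are three numbers: the turn, a rotation vector about the tool's x, y, z in units of 6 degrees (1.0 is 6 degrees), then the shift along the tool's x, y, z in units of 25 mm (1.0 is 25 mm), then the finger opening in mm, from 0 to 94. In form: [[[wx, wy, wz], [dx, dy, dz], gripper], ...]. A call has 1 to 10 rows; each row shifts and turns the commanded pose from where the row before left it, along the tool's axes as they then stand; what a row does not reach is not made up. A row lasts 1/10 s, in which the tool goes at most 50 mm and 8.59 degrees, less where a joint would pass 70% of its speed; a pose out of reach is approached as far as the arm can. A call is refused whole if a number of a shift passes 1 or a number of a turn 1, either way. A call with a gripper value outside its range is refused whole. The fingers move at their own pace and stop on an object; "force" is the grip in N (left out, the last holds). Time passes only in rows, so rows that do not move let the fingers close. It gives the time, the measured TCP pose, the force and the opening at its end, in the units of the state.
- observe(): the state, without advancing time (a new reading comes with each control period).
- grab_frame(name): name is "side" or "top" or "wrist"; returns a dict with "frame" (400x640x3 uint8, red, green, blue), "fx", "fy", "cx", "cy" (pixels), "origin" and "orientation" of the camera in the world; the wrist camera has in their place "hand_eye" (4x4, takes a point from camera to tool coordinates, whose origin is the TCP and whose axes are the tool frame's). Camera axes: x right, y up, looking along -z (the intrinsics and any distortion apply to the point x, -y, -z); pixel columns grow to the right and rows downward; lengths in m; the calibration is good to about 2 mm. A picture is of the moment at which its call begins: read the wrist's pose just before it. There is no depth.
- sign_off(): hands the job in, once; it reports no verdict.
Trained networks look in a picture, given as the dict that the camera call returned (one of the last four; its "shot" number tells which), for a name from the list of things; names that differ only in an ending like _2 or _b are one class to them, and where a whole thing is asked for, a point or a joint stands for the part that bears it (a point fixed in the world has none). Each returns a list of dicts, best first, with "score" (0 to 1); they miss things now and then, are a little off and sometimes report something else, mostly with a low value. They report only what shows in the picture. A call takes as long as a camera call.
- recognise(thing, picture): "at" ([x, y, z] in m, in world coordinates, good to about 4 mm: the middle of the surface that is visible of it).
- outline_of(thing, picture): "region" (400x640 bool, what is visible of it).
The state is a dict: "clock": time; "joints": joint angles; "joint_vel": joint speeds; "tau": joint torques, N m; "eef_pos": TCP position; "eef_rot": TCP orientation; "force": force on the tool from outside, world axes, zero at the start; "wrist_torque": the same for the moment, N m; "finger_gap": finger opening in m.
Only numpy, scipy, OpenCV 4.12 (cv2) and the standard library are available. Lean on these libraries where they do the work, as an engineer would, in place of code of your own. Each camera call takes 0.05 s, during which the arm holds its last target. There are 200 camera calls.

TASK

Pull the vacuum on the jars in the bench vacuum packer: on its control column press the large round key (mains), then the square key (jar programme), then the small round key (pump), each right down and let up again before the next, without pressing the oblong heat-seal key or the mushroom stop. Then turn the spring-return dial clockwise past its first two clicks to the third (full vacuum) and finish while still holding it there with the gripper, because it springs back and lets the air in when released. Leave everything else on the bench where it is.

Things in the scene. Friction and masses are not known exactly. Their poses are not given: they have to be found in the camera images.
- deck (a point): The bench vacuum packer, fixed: an aluminium control column 150 mm wide, 390 deep, 175 high, a clear-lidded chamber with jars on its right. This point: middle of the column's flat top (deck), 175 mm above the table; x to the machine's back, y to its left. Here the dial's axis is at x -108, y 0 mm; the four other keys at x +-26, y +-26, in any order; the mushroom stop at x 85, y -30.
- power (a joint): Mains key: travel of the LARGE ROUND key (black cap 31 mm across in a round steel bezel 39 mm across, 8 mm high); 0 up, 0.005 m fully down.
- power_top (a point): Centre of the top face of the large round mains key; moves with it. Its rest position is 16 mm above the deck; travel 5 mm straight down, sprung: starts to move at about 1.5 N, fully down at 5 N, rises again when let go. z up.
- program (a joint): Jar-programme key: travel of the SQUARE key (black cap 25 mm square in a square steel bezel 34 mm, 8 mm high); 0 up, 0.005 m fully down.
- program_top (a point): Centre of the top face of the square programme key; moves with it. Its rest position is 16 mm above the deck; travel 5 mm straight down, sprung: starts to move at about 1.5 N, fully down at 5 N, rises again when let go. 
- pump (a joint): Pump key: travel of the SMALL ROUND key (black cap 19 mm across in a round steel bezel 27 mm across, 8 mm high); 0 up, 0.005 m fully down.
- pump_top (a point): Centre of the top face of the small round pump key; moves with it. Its rest position is 16 mm above the deck; travel 5 mm straight down, sprung: starts to move at about 1.5 N, fully down at 5 N, rises again when let go. 
- sealkey (a joint): Heat-seal key, not to be pressed: travel of the OBLONG key (black cap 10 x 30 mm in a steel bezel 18 x 38 mm); 0 up, 0.005 m down.
- sealkey_top (a point): Centre of the top face of the oblong heat-seal key, 16 mm above the deck.
- stop (a joint): Stop, not to be pressed: travel of the MUSHROOM knob (black, 37 mm across); 0 up, 0.005 m down.
- stop_top (a point): Centre of the top of the mushroom stop, 28 mm above the deck.
- dial (a joint): Angle (rad) of the spring-return vacuum dial: 0 at rest, grows as it turns CLOCKWISE seen from above. Clicks at 0.436, 0.873 and 1.309 (third: full vacuum); end stop at 1.40. The spring beats the clicks, so it runs back to 0 when let go. Torque against turning 0.06 N m at rest, 0.12 at the third click, about 0.035 more or less as clicks pass.
- dial_grip (a point): On the dial's vertical axis, 28 mm above the deck; turns with it. Black pinch bar with flat upright sides, 44 mm long (this x), 14 wide (this y), from 12 to 40 mm above the deck, on a round skirt 52 mm across. A white line marks its pointing end (+x), at rest 0.65 rad to the left of the machine's back. Plate round it: dot at rest, three ticks, the longest at the third click.
- lid_top (a point): Middle of the flat top of the clear chamber lid, a fixed box 356 mm (x) by 316 mm (y) that stands 60 mm above the deck right of the column; x to the machine's back. Its near edge is 17 mm right of the column.
- gauge (a point): Centre of the glass of the fixed vacuum gauge at the back of the column: 64 mm across, 12 mm above the deck.
- jar: Bystander: lidded glass jar, 76 mm across, 105 mm high, on the table to the left of the machine; origin under its centre.
- drink: Bystander: grey drinking bottle, 68 mm across, 210 mm high; origin under its centre.
- pad: Bystander: pad of paper labels, 36 x 36 x 10 mm, lying on the deck of the column at its back right corner, behind the mushroom stop; origin under its centre.
- jarlid: Bystander: steel jar lid, 72 mm across, 12 mm thick, lying on the clear chamber lid (235 mm above the table); origin under its centre.
- labels: Bystander: roll of paper labels, 70 mm across, 25 mm high, lying flat on the clear chamber lid; origin under its centre.
- knife: Bystander: cheese knife, 260 mm long, lying on the table to the left of the machine; origin on the table under its middle.

How it is judged:
On the way, in this order (a step that is already met when the one before it is completed fails the run):
1. the large round mains key is pressed, alone (value of joint power above 0.0035 m and value of joint each of program, pump, sealkey, stop below 0.002 m), for 0.05 s.
2. then the square programme key is pressed, alone (value of joint program above 0.0035 m and value of joint each of power, pump, sealkey, stop below 0.002 m), for 0.05 s.
3. then the small round pump key is pressed, alone (value of joint pump above 0.0035 m and value of joint each of power, program, sealkey, stop below 0.002 m), for 0.05 s.
4. then the dial is at its third click and held there (value of joint dial above 1.2 rad), for 0.5 s.
At the end, for the whole second after the job is handed in: The gripper's fingers hold the dial at its third click (joint above 1.2 rad; click at 1.309, stop at 1.40) through the last second, and all five keys are up again (less than 2 mm down) (value of joint dial above 1.2 rad and contact force between the fingers and dial above 0.5 N and value of joint each of power, program, pump, sealkey, stop below 0.002 m); the arm keeps its last pose, push and grip.
It fails at once if the oblong heat-seal key is pressed (more than 2.5 mm) (value of joint sealkey above 0.0025 m).
It fails at once if the mushroom stop is pressed (more than 2.5 mm) (value of joint stop above 0.0025 m).
It fails at once if two keys are down at once (value of joint each of power, program above 0.0025 m or value of joint each of power, pump above 0.0025 m or value of joint each of program, pump above 0.0025 m).
It fails at once if a bystander is moved more than 3 cm (distance of any of jar, drink, pad, jarlid, labels, knife from where it was at the start of the episode above 0.03 m).
It also fails if it takes over 64 s, if anything falls off the work surface, if the arm or the gripper's body presses on something with over 40 N, if the wrist force passes 120 N, or if a joint passes its speed limit or range.

## Working session

There is one attempt and no reset: what is moved stays moved. The work goes in short steps, Python scripts to look and compute and a tool call to move; the robot and the scene stay as the last step left them, time stands still between calls to the robot, and variables do not carry over. Pictures are saved under pics/ and viewed, about 8 in all and at most 12, crops included, and the job is handed in when it is done.

Besides the shell and the picture viewer there is one more tool, called after "Request:" as name([rows], argument=value, ...), one row to a line, values as JSON. move_arm: Moves the arm, as the interface text tells. Its arguments: {"type":"object","properties":{"moves":{"type":"array","items":{"type":"array"}},"force":{"type":"number"}},"required":["moves"]}

```bash
mkdir -p pics; ls; python3 - <<'E'
from station import *
import cv2,numpy as np
s=observe();print(s)
for n in("top","side"):
    f=grab_frame(n);cv2.imwrite(f"pics/{n}0.png",f["frame"][:,:,::-1])
    print(n,f["fx"],f["origin"],f["orientation"],[k for k in f])
    for t in("power_top","program_top","pump_top","sealkey_top","stop_top","dial_grip","gauge","pad","jar","drink"):
        r=recognise(t,f);print(t,[(np.round(q["at"],3),round(q["score"],2)) for q in r[:2]])
E
```

```text
pics
{'clock': 0.0, 'joints': array([ 1.10692997e+00,  8.79746770e-02,  1.37224048e+00, -2.61862883e-05,
        1.68360442e+00, -1.03090108e-01]), 'joint_vel': array([-0.00093365, -0.00010781,  0.00110787, -0.00092544, -0.00103484,
       -0.00070394]), 'tau': array([ 2.60806519e-04, -3.40192902e+01, -3.02424932e+01,  7.16249761e-02,
        3.33456905e-02, -1.55718053e-04]), 'eef_pos': array([0.19388856, 0.51404952, 0.18100048]), 'eef_rot': array([ 2.58305002,  1.78621774, -0.00304587]), 'force': array([-0.09259759, -0.09933015,  0.26545056]), 'wrist_torque': array([ 0.01314108,  0.02875112, -0.0117981 ]), 'finger_gap': 0.09358021330931503}
top 491.30535730409366 [0.3704894  0.1027781  1.26137594] [ 0.15314506 -0.1483969  -1.57269772] ['frame', 'fx', 'fy', 'cx', 'cy', 'origin', 'orientation', 'shot']
power_top [(array([0.63 , 0.05 , 0.191]), 0.58)]
program_top [(array([0.577, 0.058, 0.188]), 0.45)]
pump_top [(array([0.58 , 0.11 , 0.191]), 0.47)]
sealkey_top [(array([0.638, 0.102, 0.192]), 0.4), (array([0.684, 0.038, 0.199]), 0.18)]
stop_top [(array([0.684, 0.041, 0.198]), 0.6), (ar
[... 321 characters left out ...]
07]), 0.73)]
drink [(array([0.566, 0.483, 0.134]), 0.65), (array([ 0.466, -0.136,  0.249]), 0.44)]
side 472.6039432706675 [0.1739206  1.07790439 1.03191837] [ 0.26565283 -1.16857483 -2.5112805 ] ['frame', 'fx', 'fy', 'cx', 'cy', 'origin', 'orientation', 'shot']
power_top [(array([0.628, 0.055, 0.186]), 0.48), (array([0.504, 0.355, 0.013]), 0.2)]
program_top [(array([0.577, 0.064, 0.192]), 0.57)]
pump_top []
sealkey_top []
stop_top []
dial_grip [(array([0.498, 0.107, 0.195]), 0.64)]
gauge [(array([0.547, 0.009, 0.174]), 0.98)]
pad [(array([0.757, 0.032, 0.186]), 0.58)]
jar [(array([0.406, 0.488, 0.082]), 0.95)]
drink [(array([0.561, 0.518, 0.122]), 0.93), (array([0.503, 0.355, 0.015]), 0.64)]
```

```bash
python3 - <<'E'
import cv2
a=cv2.imread("pics/top0.png");cv2.imwrite("pics/v1.png",cv2.resize(a,(800,500)))
E
```

```text
(no output)
```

View pics/v1.png

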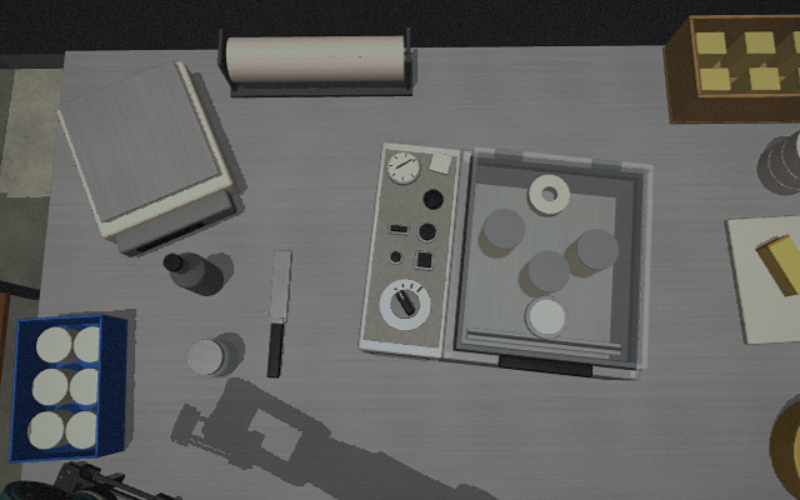

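View pics/side0.png

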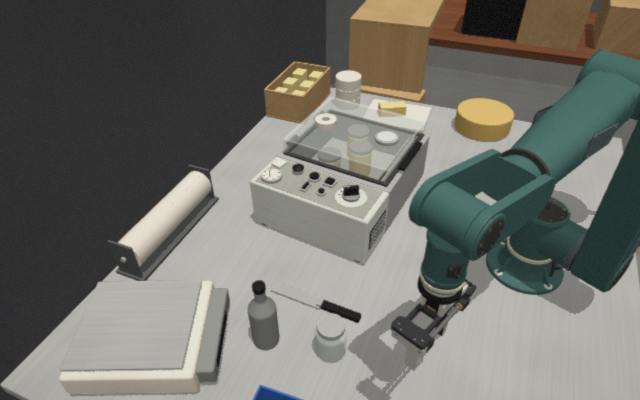

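The top view shows the column: dial (405,303), small round (396,257), square (425,260), oblong (398,229), large round (428,232), stop (433,199), all in v1 pixels. This agrees with the networks, except for the gauge.

```bash
cat > h.py <<'E'
from station import *
import numpy as np, cv2
from scipy.spatial.transform import Rotation as R
L={"power_top":(26,-26,16),"program_top":(-26,-26,16),"pump_top":(-26,26,16),"sealkey_top":(26,26,16),"stop_top":(85,-30,28),"dial_grip":(-108,0,28)}
def fit2(P,Q):
    P=np.array(P,float)[:,:2];Q=np.array(Q,float)[:,:2];p=P.mean(0);q=Q.mean(0)
    A,B=P-p,Q-q; a=np.arctan2((A[:,0]*B[:,1]-A[:,1]*B[:,0]).sum(),(A*B).sum())
    M=np.array([[np.cos(a),-np.sin(a)],[np.sin(a),np.cos(a)]]);t=q-M@p
    return a,t,(Q-(P@M.T+t))
def delta(target,yaw=None,s=None):
    "tool-frame shift (units of 25mm) from measured pose, and wz units"
    s=s or observe();r=R.from_rotvec(s["eef_rot"]);M=r.as_matrix()
    y=np.arctan2(M[1,0],M[0,0])
    d=M.T@(np.array(target)-s["eef_pos"])/.025
    w=0 if yaw is None else -np.degrees(yaw-y)/6
    print("pos",s["eef_pos"].round(4),"yaw",round(y,4),"tilt z",M[:,2].round(4),"| shift",d.round(2),"wz",round(w,2),"F",s["force"].round(1),"t",s["clock"])
E
python3 - <<'E'
from h import *
obs={"power_top":(.63,.05),"program_top":(.577,.058),"pump_top":(.58,.11),"sealkey_top":(.638,.102),"stop_top":(.684,.041),"dial_grip":(.5,.096)}
a,t,e=fit2([np.array(L[k])/1000 for k in obs],list(obs.values()));print(a,t,e.round(4))
print(grab_frame("wrist")["hand_eye"])
delta((.56,.08,.36),a+np.pi/2)
E
```

```text
-0.13556608000394405 [0.60597392 0.08060271] [[ 0.0018 -0.0013]
 [ 0.0003 -0.0004]
 [-0.0037  0.0001]
 [ 0.0028 -0.0009]
 [-0.0021  0.0016]
 [ 0.001   0.0008]]
[[ 9.99999877e-01 -2.06994027e-04 -4.51222823e-04 -8.75585315e-04]
 [-3.28640174e-04 -9.57270506e-01 -2.89193829e-01 -8.44345090e-02]
 [-3.72080904e-04  2.89193941e-01 -9.57270456e-01 -2.02332702e-01]
 [ 0.00000000e+00  0.00000000e+00  0.00000000e+00  1.00000000e+00]]
pos [0.1942 0.5146 0.1822] yaw 1.21 tilt z [ 1.e-04  1.e-04 -1.e+00] | shift [-11.1   19.83  -7.11] wz -2.15 F [ 0.2  0.9 -0.3] t 1.15
```

Request:
move_arm([
  [[0,0,0],[0,0,-1],94],
  [[0,0,0],[0,0,-1],94],
  [[0,0,0],[0,0,-1],94],
  [[0,0,0],[0,0,-1],94],
  [[0,0,0],[-0.55,1,-1],94],
  [[0,0,0],[-0.55,1,-1],94],
  [[0,0,0],[-0.55,1,-1],94],
  [[0,0,0],[-0.55,1,0],94],
  [[0,0,0],[-0.55,1,0],94],
  [[0,0,0],[-0.55,1,0],94],
])

```text
clock: 2.15
eef_pos: [0.3061, 0.3836, 0.3577]
eef_rot: [-2.584, -1.787, -0.002]
force: [0.3, 0.2, -0.9]
finger_gap: 0.0942
```

Request:
move_arm([
  [[0,0,0],[-0.55,1,0],0],
  [[0,0,0],[-0.55,1,0],0],
  [[0,0,0],[-0.55,1,0],0],
  [[0,0,0],[-0.55,1,0],0],
  [[0,0,0],[-0.55,1,0],0],
  [[0,0,0],[-0.55,1,0],0],
  [[0,0,0],[-0.55,1,0],0],
  [[0,0,0],[-0.55,1,0],0],
  [[0,0,0],[-0.55,1,0],0],
  [[0,0,0],[-0.55,1,0],0],
])

```text
clock: 3.15
eef_pos: [0.4914, 0.1666, 0.3573]
eef_rot: [2.584, 1.787, 0.001]
force: [0.3, -0.3, -0.9]
finger_gap: 0.0173
```

Request:
move_arm([
  [[0,0,0],[-0.55,1,0],0],
  [[0,0,0],[-0.55,1,0],0],
  [[0,0,0],[-0.5,1,0],0],
  [[0,0,0],[-0.5,0.8,0],0],
  [[0,0,-0.75],[0,0,0],0],
  [[0,0,-0.75],[0,0,0],0],
  [[0,0,-0.65],[0,0,0],0],
  [[0,0,0],[0,0,0],0],
  [[0,0,0],[0,0,0],0],
  [[0,0,0],[0,0,0],0],
])

```text
clock: 4.15
eef_pos: [0.5611, 0.085, 0.3572]
eef_rot: [2.368, 2.065, 0.0]
force: [0.0, -0.2, -0.4]
finger_gap: 0.0001
```

```bash
python3 - <<'E'
from h import *
s=observe();f=grab_frame("wrist");print(s["finger_gap"],f["cx"],f["cy"],f["fx"],s["eef_pos"])
import pickle;pickle.dump((s,f),open("w1.pkl","wb"))
cv2.imwrite("pics/w1.png",f["frame"][:,:,::-1])
obs={}
for t in L:
    r=recognise(t,f);print(t,[(np.round(q["at"],4),round(q["score"],2)) for q in r[:2]])
    if r: obs[t]=r[0]["at"]
a,t,e=fit2([np.array(L[k])/1000 for k in obs],list(obs.values()));print(a,t,e.round(4))
delta((.6,.08,.2),a+np.pi/2)
E
```

```text
0.00011698311302691511 310.3707251528947 197.74308205246655 352.25560457734935 [0.56107142 0.08496786 0.35724374]
power_top [(array([0.6243, 0.0435, 0.189 ]), 0.78), (array([ 0.4663, -0.1329,  0.2446]), 0.27)]
program_top [(array([0.5762, 0.0563, 0.1898]), 0.88), (array([ 0.5332, -0.0322,  0.2339]), 0.75)]
pump_top [(array([0.5847, 0.1065, 0.1885]), 0.72), (array([0.6314, 0.1072, 0.192 ]), 0.37)]
sealkey_top [(array([0.6313, 0.1061, 0.1917]), 0.52)]
stop_top [(array([0.6785, 0.0273, 0.1994]), 0.7)]
dial_grip [(array([0.4981, 0.0916, 0.1917]), 0.78)]
-0.17358495838472032 [0.6034893  0.07614612] [[-0.0003 -0.0025]
 [ 0.0028  0.0013]
 [ 0.0023  0.0003]
 [-0.0023  0.0088]
 [-0.0035 -0.0046]
 [ 0.001  -0.0032]]
pos [0.5611 0.0849 0.3572] yaw 1.4351 tilt z [ 1.e-04  1.e-04 -1.e+00] | shift [0.01 1.57 6.29] wz 0.36 F [-0.1  0.1  1. ] t 4.5
```

View pics/w1.png

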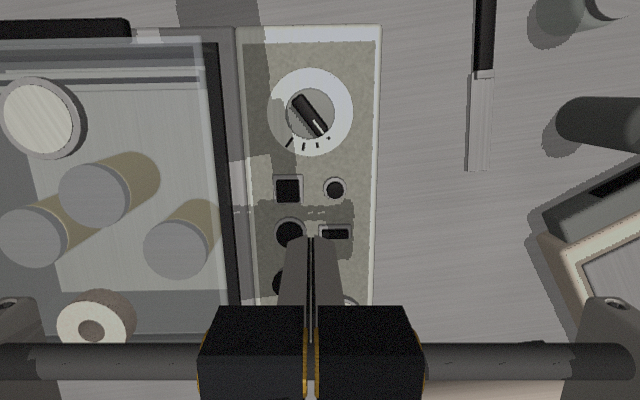

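The wrist picture (image up is toward the robot) shows the dial plate centre (310,112), square key (288,190), small round (335,189), large round (290,233), partly behind the finger, and oblong (335,234). I'll project these with the known heights.

```bash
cat >> h.py <<'E'
def ray(s,f,px,z):
    M=np.eye(4);M[:3,:3]=R.from_rotvec(s["eef_rot"]).as_matrix();M[:3,3]=s["eef_pos"];C=M@f["hand_eye"]
    u=np.atleast_2d(px);d=np.c_[(u[:,0]-f["cx"])/f["fx"],-(u[:,1]-f["cy"])/f["fy"],-np.ones(len(u))]@C[:3,:3].T
    return C[:3,3]+d*((np.array(z)-C[2,3])/d[:,2])[:,None]
E
python3 - <<'E'
from h import *
import pickle
s,f=pickle.load(open("w1.pkl","rb"));g=cv2.cvtColor(f["frame"],cv2.COLOR_RGB2GRAY)
c={}
for k,(u,v) in {"program_top":(288,190),"pump_top":(335,189)}.items():
    w=g[v-16:v+17,u-16:u+17];m=(w<35).astype(np.uint8);n,l,st,ce=cv2.connectedComponentsWithStats(m);i=1+st[1:,4].argmax()
    c[k]=ce[i]+(u-16,v-16);print(k,c[k],st[i])
c["power_top"]=(290,233);c["sealkey_top"]=(335,234);c["dial_grip"]=(310.5,112)
z=[.191]*4+[.177]
q=ray(s,f,list(c.values()),z);a,t,e=fit2([np.array(L[k])/1000 for k in c],q);print(q.round(4));print(a,t,e.round(4))
cv2.imwrite("pics/w1c.png",cv2.resize(f["frame"][20:310,220:400,::-1],None,fx=2,fy=2,interpolation=3))
E
```

```text
program_top [287.09919028 190.62550607] [  4   6  23  23 494]
pump_top [334.51633987 190.93464052] [  8   9  16  17 153]
[[0.5761 0.0567 0.191 ]
 [0.5834 0.1077 0.191 ]
 [0.6255 0.0522 0.191 ]
 [0.6336 0.1023 0.191 ]
 [0.4979 0.093  0.177 ]]
-0.1243007473917824 [0.60473023 0.07970354] [[ 0.0003 -0.0005]
 [ 0.0012 -0.0011]
 [-0.0018  0.0015]
 [-0.0001  0.0001]
 [ 0.0004 -0.0001]]
```

View pics/w1c.png

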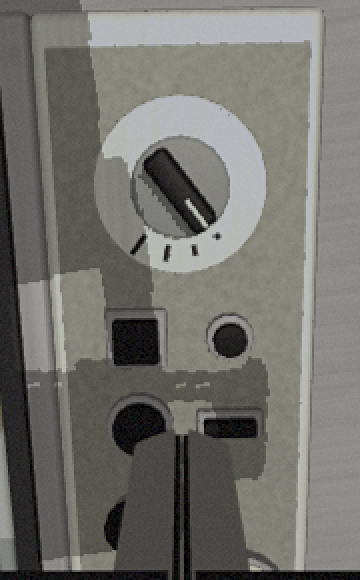

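Request:
move_arm([
  [[0,0,0],[-0.33,0.94,0.5],0],
  [[0,0,0],[-0.33,0.94,0.7],0],
  [[0,0,0],[-0.33,0.93,0.9],0],
  [[0,0,0],[0,0,0.9],0],
  [[0,0,0],[0,0,0.9],0],
  [[0,0,0],[0,0,0.9],0],
  [[0,0,0],[0,0,0.88],0],
  [[0,0,0],[0,0,0],0],
  [[0,0,0],[0,0,0],0],
  [[0,0,0],[0,0,0],0],
])

```text
clock: 5.5
eef_pos: [0.6281, 0.0509, 0.2172]
eef_rot: [2.365, 2.065, 0.004]
force: [-0.3, 0.1, 0.3]
finger_gap: 0.0006
```

```bash
python3 - <<'E'
from h import *
print(finger_overhang() if callable(finger_overhang) else finger_overhang)
delta((.6274,.0509,.202))
f=grab_frame("wrist");g=grab_frame("top")
cv2.imwrite("pics/p1.png",np.hstack([cv2.resize(f["frame"][80:330,210:410],(400,500)),cv2.resize(g["frame"][110:290,280:400],(333,500))])[:,:,::-1])
E
```

```text
0.011
pos [0.6281 0.0509 0.2172] yaw 1.4352 tilt z [ 0.003  0.    -1.   ] | shift [-0.   -0.03  0.61] wz 0 F [-0.3  0.1  0.3] t 5.5
```

View pics/p1.png

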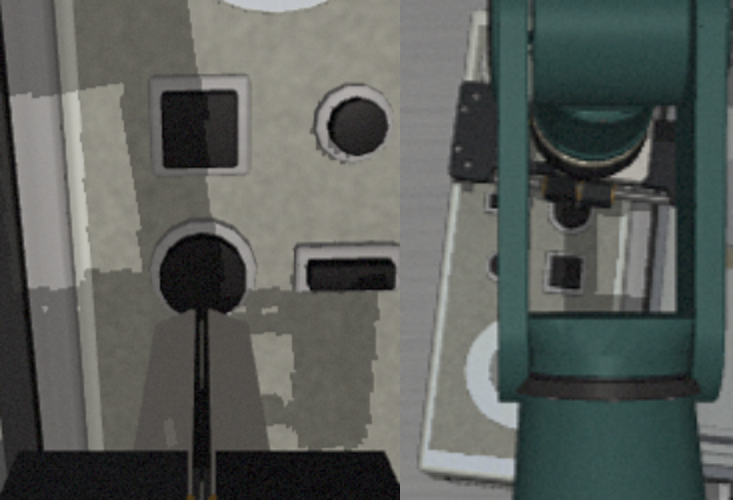

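The closed tips are centred sideways on the large round key (crop x 202 against 203). Now I'll press it.

Request:
move_arm([
  [[0,0,0],[0,0,0.3],0],
  [[0,0,0],[0,0,0.3],0],
  [[0,0,0],[0,0,0.12],0],
  [[0,0,0],[0,0,0.1],0],
  [[0,0,0],[0,0,0],0],
  [[0,0,0],[0,0,0],0],
])

```text
clock: 6.2
eef_pos: [0.6274, 0.0509, 0.1947]
eef_rot: [-2.367, -2.066, -0.0]
force: [0.1, 0.0, 0.5]
finger_gap: 0.0007
```

```bash
python3 - <<'E'
from h import *
delta((.6274,.0509,.196))
f=grab_frame("wrist");cv2.imwrite("pics/p2.png",cv2.resize(f["frame"][80:330,210:410,::-1],(400,500)))
s=dict(eef_rot=[2.365,2.065,.004],eef_pos=[.6281,.0509,.2172])
print(ray(s,f,[(311.5,217.5),(310,145),(389,143.5)],[.191]*3).round(4))
E
```

```text
pos [0.6274 0.0509 0.1947] yaw 1.4352 tilt z [ 0.e+00  1.e-04 -1.e+00] | shift [ 0.    0.   -0.05] wz 0 F [0.1 0.  0.5] t 6.2
[[0.6268 0.0511 0.191 ]
 [0.5772 0.0568 0.191 ]
 [0.5831 0.1076 0.191 ]]
```

View pics/p2.png

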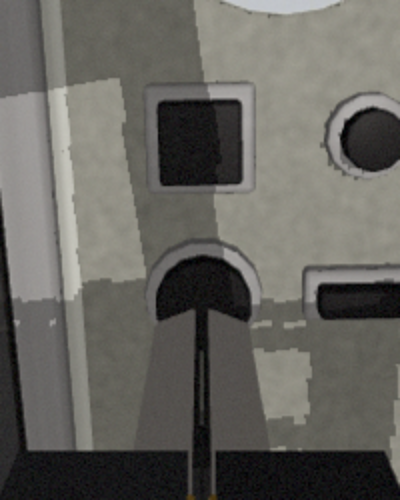

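```bash
python3 - <<'E'
from h import *
f=grab_frame("side");cv2.imwrite("pics/s1.png",cv2.resize(f["frame"][150:230,240:400,::-1],(800,400),interpolation=3))
s=observe();print(s["force"],s["tau"],s["eef_pos"])
E
```

```text
[-0.33675685 -0.65230974  0.45658881] [-3.98212869e-03 -4.13550925e+01 -3.01804483e+01 -6.21872867e-03
  7.50238309e-02  2.51449268e-05] [0.62752231 0.05087907 0.19502836]
```

View pics/s1.png

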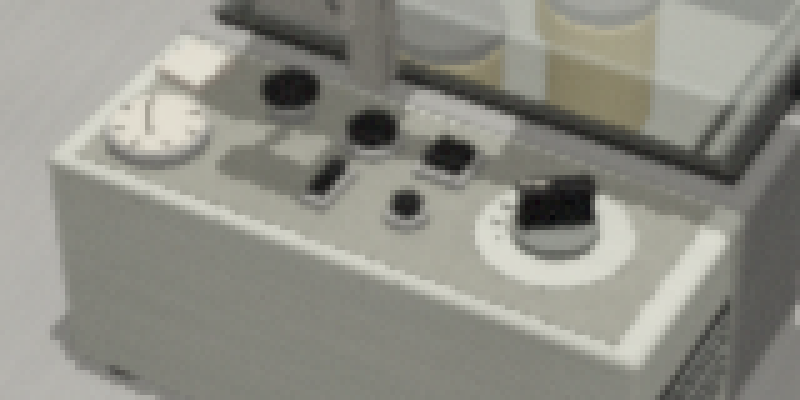

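The side crop shows the cap of the large round key (372,130) fully visible, with the finger ends still above or behind it (row ~95). There is no contact force either, so I'll creep down on force.

Request:
move_arm([
  [[0,0,0],[0,0,0.1],0],
  [[0,0,0],[0,0,0],0],
])

```text
clock: 6.5
eef_pos: [0.6272, 0.0509, 0.1919]
eef_rot: [-2.367, -2.066, 0.0]
force: [0.0, 0.1, -0.2]
finger_gap: 0.0007
```

Request:
move_arm([
  [[0,0,0],[0,0,0.1],0],
  [[0,0,0],[0,0,0],0],
])

```text
clock: 6.7
eef_pos: [0.6272, 0.0509, 0.1892]
eef_rot: [-2.367, -2.065, 0.001]
force: [0.8, -0.7, -0.7]
finger_gap: 0.0005
```

Request:
move_arm([
  [[0,0,0],[0,0,0.1],0],
  [[0,0,0],[0,0,0],0],
])

```text
clock: 6.9
eef_pos: [0.6272, 0.0509, 0.1867]
eef_rot: [-2.366, -2.065, 0.001]
force: [0.0, 0.0, -0.4]
finger_gap: 0.0001
```

```bash
python3 - <<'E'
from h import *
f=grab_frame("wrist");g=grab_frame("side")
a=cv2.resize(f["frame"][170:310,250:380],(465,500),interpolation=3)
b=cv2.resize(g["frame"][130:205,290:340],(333,500),interpolation=3)
o=np.hstack([a,b]);o=np.clip(255*(o/255.)**.5,0,255).astype(np.uint8)
cv2.imwrite("pics/p3.png",o[:,:,::-1])
s=observe();p=np.array([[.6272,.0509,z] for z in(.1757,.1867,.1917,.22)])
Rc=R.from_rotvec(g["orientation"]).as_matrix();q=(p-g["origin"])@Rc
print(np.c_[g["cx"]-g["fx"]*q[:,0]/q[:,2],g["cy"]+g["fy"]*q[:,1]/q[:,2]])
print(s["joints"])
E
```

```text
[[314.53233753 178.74829713]
 [314.47024375 175.80074076]
 [314.44181262 174.45113104]
 [314.27840765 166.69438916]]
[-9.18785003e-03  2.65138653e-01  1.15578937e+00  7.29037073e-05
  1.72088942e+00 -1.44433456e+00]
```

View pics/p3.png

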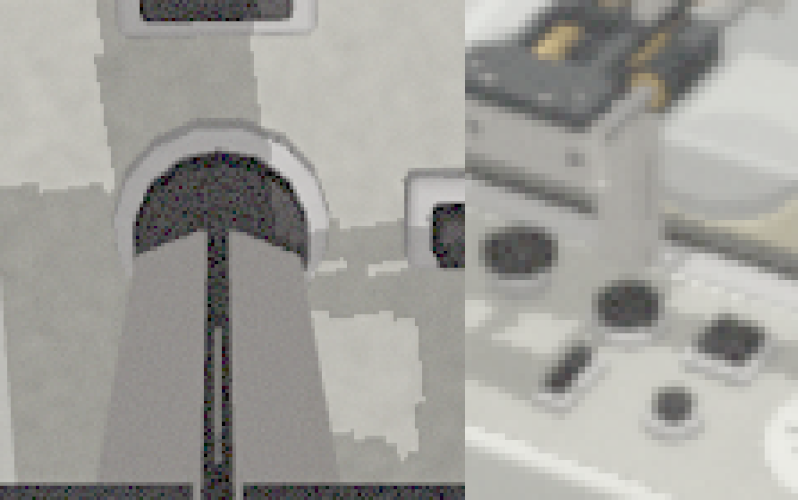

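In the side crop the grey finger ends are at about row 285 and the cap is at 305. The real tips look roughly 5 mm above the cap, so they are shorter than stated. I'll carry on down on force.

Request:
move_arm([
  [[0,0,0],[0,0,0.1],0],
  [[0,0,0],[0,0,0],0],
])

```text
clock: 7.2
eef_pos: [0.6272, 0.0509, 0.1843]
eef_rot: [-2.367, -2.066, 0.001]
force: [1.0, -0.3, 0.2]
finger_gap: 0.0008
```

Request:
move_arm([
  [[0,0,0],[0,0,0.1],0],
  [[0,0,0],[0,0,0],0],
])

```text
clock: 7.4
eef_pos: [0.6271, 0.0509, 0.1817]
eef_rot: [-2.366, -2.065, 0.001]
force: [-0.3, -0.9, 0.4]
finger_gap: 0.0001
```

Request:
move_arm([
  [[0,0,0],[0,0,0.1],0],
  [[0,0,0],[0,0,0],0],
])

```text
clock: 7.6
eef_pos: [0.6272, 0.0509, 0.1792]
eef_rot: [-2.367, -2.065, 0.001]
force: [0.4, -0.2, 0.4]
finger_gap: 0.0004
```

Request:
move_arm([
  [[0,0,0],[0,0,0.1],0],
  [[0,0,0],[0,0,0],0],
])

```text
clock: 7.8
eef_pos: [0.6272, 0.0509, 0.1767]
eef_rot: [-2.367, -2.065, 0.001]
force: [0.9, 0.0, 0.7]
finger_gap: 0.0002
```

```bash
python3 - <<'E'
from h import *
delta((.6272,.0509,.18))
f=grab_frame("wrist");g=grab_frame("side")
a=cv2.resize(f["frame"][170:310,250:380],(465,500),interpolation=3)
b=cv2.resize(g["frame"][130:205,290:340],(333,500),interpolation=3)
o=np.hstack([a,b]);o=np.clip(255*(o/255.)**.5,0,255).astype(np.uint8)
cv2.imwrite("pics/p4.png",o[:,:,::-1])
E
```

```text
pos [0.6272 0.0509 0.1767] yaw 1.4351 tilt z [-6.e-04  1.e-04 -1.e+00] | shift [ 0.    0.   -0.13] wz 0 F [0.9 0.  0.7] t 7.8
```

View pics/p4.png

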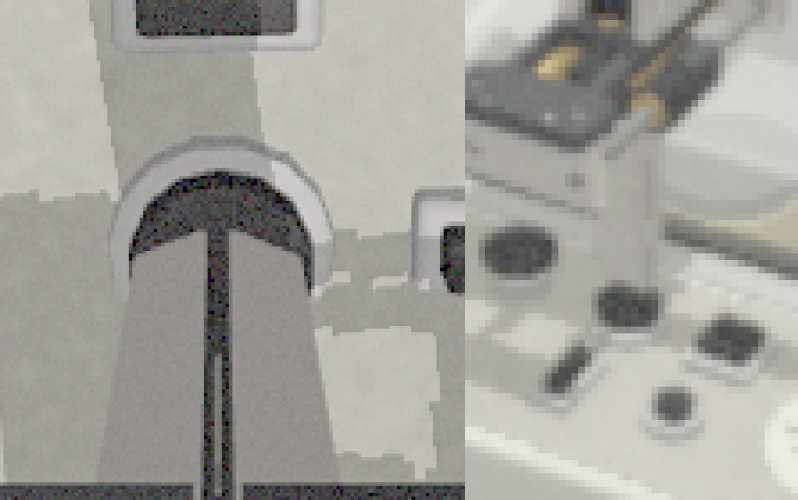

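The finger ends now just overlap the top edge of the cap (crop row ~293), so contact is near. Continuing.

Request:
move_arm([
  [[0,0,0],[0,0,0.08],0],
  [[0,0,0],[0,0,0],0],
])

```text
clock: 8.1
eef_pos: [0.6273, 0.0509, 0.1749]
eef_rot: [-2.367, -2.066, 0.0]
force: [1.4, 0.4, 0.3]
finger_gap: 0.0006
```

Request:
move_arm([
  [[0,0,0],[0,0,0.08],0],
  [[0,0,0],[0,0,0],0],
])

```text
clock: 8.3
eef_pos: [0.6272, 0.0509, 0.1728]
eef_rot: [-2.367, -2.066, 0.0]
force: [0.0, 0.6, -0.3]
finger_gap: 0.0007
```

Request:
move_arm([
  [[0,0,0],[0,0,0.08],0],
  [[0,0,0],[0,0,0],0],
])

```text
clock: 8.5
eef_pos: [0.6272, 0.0509, 0.1708]
eef_rot: [-2.367, -2.065, 0.001]
force: [-0.1, -0.3, 0.3]
finger_gap: 0.0005
```

Request:
move_arm([
  [[0,0,0],[0,0,0.08],0],
  [[0,0,0],[0,0,0],0],
])

```text
clock: 8.7
eef_pos: [0.6272, 0.0509, 0.1688]
eef_rot: [-2.367, -2.066, 0.0]
force: [0.4, -0.4, -0.2]
finger_gap: 0.0005
```

Request:
move_arm([
  [[0,0,0],[0,0,0.08],0],
  [[0,0,0],[0,0,0],0],
])

```text
clock: 8.9
eef_pos: [0.6275, 0.0509, 0.1674]
eef_rot: [2.367, 2.065, 0.001]
force: [-0.6, 0.1, 2.1]
finger_gap: 0.0005
```

```bash
python3 - <<'E'
from h import *
delta((.6272,.0509,.18))
f=grab_frame("wrist");g=grab_frame("side")
a=cv2.resize(f["frame"][170:310,250:380],(465,500),interpolation=3)
b=cv2.resize(g["frame"][130:205,290:340],(333,500),interpolation=3)
o=np.hstack([a,b]);o=np.clip(255*(o/255.)**.5,0,255).astype(np.uint8)
cv2.imwrite("pics/p5.png",o[:,:,::-1])
E
```

```text
pos [0.6275 0.0509 0.1674] yaw 1.4351 tilt z [ 6.e-04  1.e-04 -1.e+00] | shift [ 0.   -0.01 -0.5 ] wz 0 F [-0.6  0.1  2.1] t 8.9
```

Request:
move_arm([
  [[0,0,0],[0,0,0.08],0],
  [[0,0,0],[0,0,0],0],
])

```text
clock: 9.2
eef_pos: [0.6275, 0.0509, 0.1655]
eef_rot: [2.367, 2.066, 0.001]
force: [-0.1, -0.4, 2.8]
finger_gap: 0.0006
```

Request:
move_arm([
  [[0,0,0],[0,0,0.08],0],
  [[0,0,0],[0,0,0],0],
])

```text
clock: 9.4
eef_pos: [0.6275, 0.0509, 0.1636]
eef_rot: [2.366, 2.066, 0.001]
force: [-0.3, -1.2, 5.1]
finger_gap: 0.0004
```

The force follows the key's spring (2.1, 2.8, 5.1 N). One small step further to be sure it's right down.

Request:
move_arm([
  [[0,0,0],[0,0,0.05],0],
  [[0,0,0],[0,0,0],0],
])

```text
clock: 9.6
eef_pos: [0.6276, 0.0509, 0.163]
eef_rot: [2.366, 2.065, 0.002]
force: [-2.4, -0.3, 6.9]
finger_gap: 0.0009
```

```bash
python3 - <<'E'
from h import *
delta((.5765,.0573,.1745))
f=grab_frame("wrist");g=grab_frame("side")
a=cv2.resize(f["frame"][170:310,250:380],(465,500),interpolation=3)
b=cv2.resize(g["frame"][130:205,290:340],(333,500),interpolation=3)
o=np.hstack([a,b]);o=np.clip(255*(o/255.)**.5,0,255).astype(np.uint8)
cv2.imwrite("pics/p6.png",o[:,:,::-1])
E
```

```text
pos [0.6276 0.0509 0.163 ] yaw 1.4351 tilt z [ 0.0013  0.     -1.    ] | shift [-0.02 -2.06 -0.46] wz 0 F [-2.4 -0.3  6.9] t 9.6
```

View pics/p6.png

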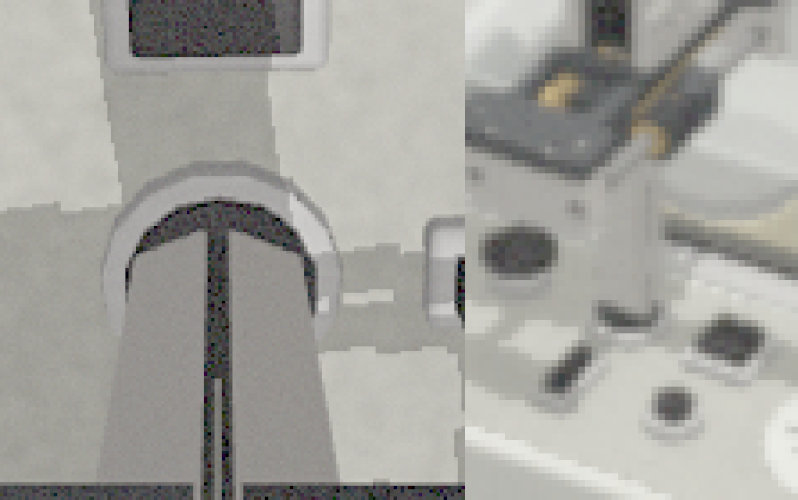

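The side crop shows the finger ends filling the bezel with the cap sunk, so the mains key is fully down. Real tips are about 23 mm behind the reported TCP, so the reference TCP z is: contact ≈0.168, bottom 0.163. Next, lift and go over the square key.

Request:
move_arm([
  [[0,0,0],[0,0,-0.4],0],
  [[0,0,0],[0,0,-0.4],0],
  [[0,0,0],[0,-0.5,0],0],
  [[0,0,0],[0,-0.8,0],0],
  [[0,0,0],[0,-0.76,0],0],
  [[0,0,0],[0,0,0],0],
  [[0,0,0],[0,0,0],0],
])

```text
clock: 10.4
eef_pos: [0.5766, 0.0578, 0.1821]
eef_rot: [2.366, 2.066, 0.001]
force: [0.3, 0.2, -0.1]
finger_gap: 0.0003
```

```bash
python3 - <<'E'
from h import *
delta((.5765,.0573,.1625))
E
```

```text
pos [0.5766 0.0578 0.1821] yaw 1.4352 tilt z [ 6.e-04 -0.e+00 -1.e+00] | shift [-0.02 -0.    0.79] wz 0 F [ 0.3  0.2 -0.1] t 10.4
```

Request:
move_arm([
  [[0,0,0],[-0.02,0,0.4],0],
  [[0,0,0],[0,0,0.25],0],
  [[0,0,0],[0,0,0.16],0],
  [[0,0,0],[0,0,0],0],
  [[0,0,0],[0,0,0],0],
])

```text
clock: 10.9
eef_pos: [0.5771, 0.0571, 0.163]
eef_rot: [2.366, 2.065, 0.002]
force: [-0.4, -0.3, 5.9]
finger_gap: 0.0001
```

Square key fully down (5.9 N at the same height). Next, lift and go over the small round key.

Request:
move_arm([
  [[0,0,0],[0,0,-0.4],0],
  [[0,0,0],[0,0,-0.4],0],
  [[0,0,0],[0.5,0,0],0],
  [[0,0,0],[0.8,0,0],0],
  [[0,0,0],[0.76,-0.02,0],0],
  [[0,0,0],[0,0,0],0],
  [[0,0,0],[0,0,0],0],
])

```text
clock: 11.6
eef_pos: [0.5824, 0.1088, 0.181]
eef_rot: [-2.365, -2.067, 0.002]
force: [0.5, -0.5, -0.8]
finger_gap: 0.0003
```

```bash
python3 - <<'E'
from h import *
s=observe();f=grab_frame("wrist")
for k in("pump_top","program_top","dial_grip"):
    r=recognise(k,f);print(k,[(q["at"].round(4),round(q["score"],2)) for q in r[:1]])
delta((.583,.1085,.1625))
E
```

```text
Traceback (most recent call last):
AttributeError: 'list' object has no attribute 'round'. Did you mean: 'count'?
```

Request:
move_arm([
  [[0,0,0],[0,0,0.4],0],
  [[0,0,0],[0,0,0.25],0],
  [[0,0,0],[0,0,0.13],0],
  [[0,0,0],[0,0,0],0],
  [[0,0,0],[0,0,0],0],
])

```text
clock: 12.2
eef_pos: [0.5829, 0.1078, 0.1632]
eef_rot: [2.367, 2.064, 0.001]
force: [-1.2, -1.3, 4.8]
finger_gap: 0.0006
```

Request:
move_arm([
  [[0,0,0],[0,0,0.05],0],
  [[0,0,0],[0,0,0],0],
])

```text
clock: 12.4
eef_pos: [0.5829, 0.1078, 0.1629]
eef_rot: [2.366, 2.064, 0.002]
force: [-2.3, -1.7, 8.1]
finger_gap: 0.0005
```

Pump key bottomed (8.1 N). Lift, go to the dial, open to 50 mm and turn the jaws to straddle the bar.

Request:
move_arm([
  [[0,0,0],[0,0,-0.5],0],
  [[0,0,0],[0,0,-1],0],
  [[0,0,0],[0,0,-1],0],
  [[0,0,-0.9],[0,0,0],50],
  [[0,0,-0.9],[0,0,0],50],
  [[0,0,-0.9],[0,0,0],50],
  [[0,0,-0.9],[0,0,0],50],
  [[0,0,-0.9],[0,0,0],50],
  [[0,0,-0.9],[0,0,0],50],
  [[0,0,-0.87],[0,0,0],50],
])

```text
clock: 13.4
eef_pos: [0.5824, 0.1085, 0.2227]
eef_rot: [-1.568, -2.72, 0.001]
force: [-0.4, 0.1, 0.9]
finger_gap: 0.0497
```

```bash
python3 - <<'E'
from h import *
delta((.4979,.0939,.225),2.092)
E
```

```text
pos [0.5824 0.1085 0.2227] yaw 2.0955 tilt z [-1.8e-03  4.0e-04 -1.0e+00] | shift [ 1.19 -3.22 -0.09] wz 0.03 F [-0.4  0.1  0.9] t 13.4
```

Request:
move_arm([
  [[0,0,0],[0.3,-0.8,0],50],
  [[0,0,0],[0.3,-0.8,0],50],
  [[0,0,0],[0.3,-0.8,0],50],
  [[0,0,0],[0.29,-0.82,0],50],
  [[0,0,0],[0,0,0],50],
  [[0,0,0],[0,0,0],50],
])

```text
clock: 14.0
eef_pos: [0.4983, 0.0943, 0.2234]
eef_rot: [1.574, 2.718, 0.001]
force: [-0.6, 0.9, 0.6]
finger_gap: 0.0502
```

```bash
python3 - <<'E'
from h import *
delta((.4979,.0939,.17),2.092)
f=grab_frame("wrist");g=grab_frame("side")
r=recognise("dial_grip",f);print([(np.round(q["at"],4),q["score"]) for q in r[:2]])
a=cv2.resize(f["frame"][100:340,190:430],(500,500))
b=cv2.resize(g["frame"][130:210,302:350],(300,500),interpolation=3)
o=np.hstack([a,b]);o=np.clip(255*(o/255.)**.5,0,255).astype(np.uint8)
cv2.imwrite("pics/d1.png",o[:,:,::-1])
E
```

```text
pos [0.4983 0.0943 0.2234] yaw 2.0917 tilt z [ 5.e-04  4.e-04 -1.e+00] | shift [-0.   -0.02  2.14] wz -0.0 F [-0.6  0.9  0.6] t 14.0
[(array([0.4936, 0.0907, 0.1887]), 0.58)]
```

View pics/d1.png

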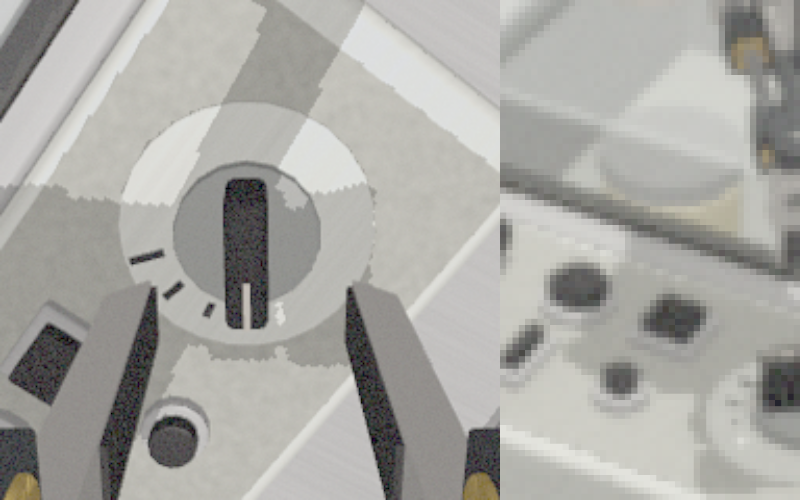

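The bar stands vertical at crop x 247, with the fingers at 157 and 345 (middle 251), so the jaws are aligned with it. Descend.

Request:
move_arm([
  [[0,0,0],[-0.02,0,0.6],50],
  [[0,0,0],[0,0,0.6],50],
  [[0,0,0],[0,0,0.5],50],
  [[0,0,0],[0,0,0.25],50],
  [[0,0,0],[0,0,0.15],50],
  [[0,0,0],[0,0,0],50],
  [[0,0,0],[0,0,0],50],
])

```text
clock: 14.85
eef_pos: [0.4987, 0.0938, 0.1715]
eef_rot: [1.574, 2.718, 0.001]
force: [-0.2, 0.3, -0.2]
finger_gap: 0.0499
```

Request:
move_arm([
  [[0,0,0],[0,0,0],20],
  [[0,0,0],[0,0,0],5],
  [[0,0,0],[0,0,0],0],
  [[0,0,0],[0,0,0],0],
  [[0,0,0],[0,0,0],0],
  [[0,0,0],[0,0,0],0],
  [[0,0,0],[0,0,0],0],
], force=30)

```text
clock: 15.55
eef_pos: [0.499, 0.0928, 0.1711]
eef_rot: [1.574, 2.716, -0.001]
force: [2.1, -4.4, -0.5]
finger_gap: 0.0137
```

Request:
move_arm([
  [[0,0,0.3],[-0.04,0,0],0],
  [[0,0,0.6],[0,0,0],0],
  [[0,0,0.7],[0,0,0],0],
  [[0,0,0.7],[0,0,0],0],
  [[0,0,0.7],[0,0,0],0],
  [[0,0,0.7],[0,0,0],0],
  [[0,0,0.7],[0,0,0],0],
  [[0,0,0.7],[0,0,0],0],
  [[0,0,0.7],[0,0,0],0],
  [[0,0,0.7],[0,0,0],0],
])

```text
clock: 16.55
eef_pos: [0.499, 0.0927, 0.1711]
eef_rot: [2.396, 2.032, 0.0]
force: [2.1, -1.6, -0.2]
finger_gap: 0.0136
```

```bash
python3 - <<'E'
from h import *
delta((.4979,.0939,.17),2.092-1.34);s=observe();print(s["wrist_torque"],s["finger_gap"],s["joints"][5])
E
```

```text
pos [0.499  0.0927 0.1711] yaw 1.4068 tilt z [ 5.e-04 -1.e-04 -1.e+00] | shift [ 0.04 -0.05  0.04] wz 6.25 F [ 2.1 -1.6 -0.2] t 16.55
[-0.47059423 -0.28787665  0.08605351] 0.013644281255344497 -1.3346846310237086
```

Request:
move_arm([
  [[0,0,0.7],[0,0,0],0],
  [[0,0,0.7],[0,0,0],0],
  [[0,0,0.7],[0,0,0],0],
  [[0,0,0.7],[0,0,0],0],
  [[0,0,0.7],[0,0,0],0],
  [[0,0,0.7],[0,0,0],0],
  [[0,0,0.7],[0,0,0],0],
  [[0,0,0.7],[0,0,0],0],
  [[0,0,0.6],[0,0,0],0],
  [[0,0,0],[0,0,0],0],
])

```text
clock: 17.55
eef_pos: [0.499, 0.0926, 0.1711]
eef_rot: [2.917, 1.166, 0.0]
force: [0.7, -2.3, 0.5]
finger_gap: 0.0139
```

```bash
python3 - <<'E'
from h import *
delta((.4979,.0939,.17),2.092-1.34);s=observe();print(s["wrist_torque"],s["finger_gap"],s["joints"][5])
f=grab_frame("wrist");g=grab_frame("side")
a=cv2.resize(f["frame"][100:340,190:430],(500,500))
b=cv2.resize(g["frame"][130:210,302:350],(300,500),interpolation=3)
o=np.hstack([a,b]);o=np.clip(255*(o/255.)**.5,0,255).astype(np.uint8)
cv2.imwrite("pics/d2.png",o[:,:,::-1])
E
```

```text
pos [0.499  0.0926 0.1711] yaw 0.7609 tilt z [ 4.e-04 -3.e-04 -1.e+00] | shift [ 0.   -0.07  0.04] wz 0.09 F [ 0.7 -2.3  0.5] t 17.55
[-0.66226252 -0.31236278  0.1146884 ] 0.01388851050055163 -0.6889162964682475
```

View pics/d2.png

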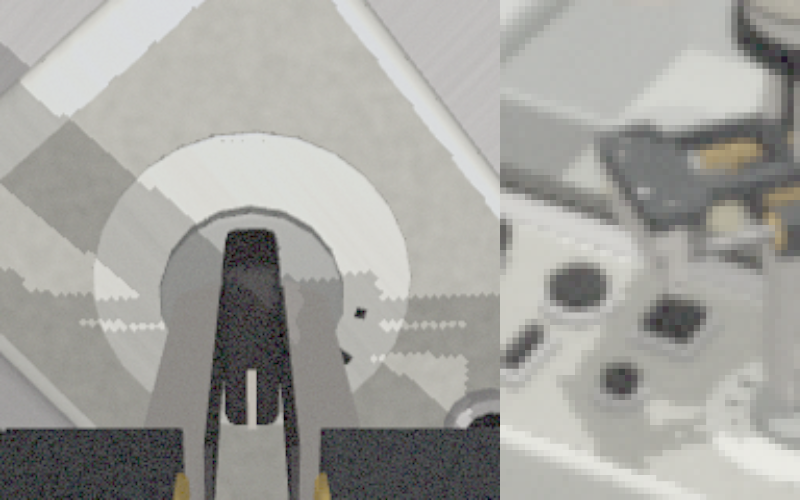

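The bar stands in line with the jaws (crop x 222–282), and the tick marks have swung round to the right. The tool has turned 1.33 rad, with 0.115 N m about the dial axis, as expected at the third click. Hold, then hand in.

Request:
move_arm([
  [[0,0,0],[0,0,0],0],
  [[0,0,0],[0,0,0],0],
  [[0,0,0],[0,0,0],0],
  [[0,0,0],[0,0,0],0],
  [[0,0,0],[0,0,0],0],
  [[0,0,0],[0,0,0],0],
  [[0,0,0],[0,0,0],0],
  [[0,0,0],[0,0,0],0],
])

```text
clock: 18.45
eef_pos: [0.499, 0.0927, 0.1711]
eef_rot: [2.916, 1.168, 0.0]
force: [1.4, -4.9, 1.5]
finger_gap: 0.0137
```

```bash
python3 - <<'E'
from h import *
delta((.4979,.0939,.17),.752);s=observe();print(s["wrist_torque"],s["finger_gap"])
print(sign_off())
E
```

```text
pos [0.499  0.0927 0.1711] yaw 0.7617 tilt z [ 4.e-04 -3.e-04 -1.e+00] | shift [ 0.   -0.07  0.04] wz 0.09 F [ 1.4 -4.9  1.5] t 18.45
[-0.98126045 -0.39378645  0.1363471 ] 0.013664176670848002
the job is handed in; nothing more can be done
None
```

I pressed the mains, jar-programme and pump keys in that order, each to its hard stop and let up again before the next. I then turned the dial clockwise and handed in at 18.5 s with the gripper still holding it. No verdict was reported.

**Keys:** Force at the bottom was 6.9 N (mains), 5.9 N (programme) and 8.1 N (pump). I took no picture of the programme and pump keys being pressed, so force and height are the evidence there.

**Dial:** The tool turned 1.33 rad with the dial bar gripped (finger gap 13.7 mm, the bar being 14 mm). The wrist read 0.115 N m, then 0.136 N m about the dial axis, against 0.12 N m expected at the third click. The bar was in line with the jaws in the last picture. I took the dial angle from the tool's turn, because I couldn't read it directly.

**Disagreements:**
- **Finger length:** The real fingertips are about 23 mm behind the reported TCP, not 11 mm ahead of it as stated. My first descent onto the mains key met nothing, so I crept down until I felt it and set the later heights from that.
- **Side force:** The grip left a small side force of about 5 N on the dial.
- **Gauge position:** The networks placed the gauge wrongly, so I ignored that reading.

The arm kept clear of the heat-seal key, the mushroom stop and the other objects. I did not measure those objects again at the end.

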